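Load the jar mixer and set its air valve

ROBOT

A 7-joint arm with a two-finger parallel gripper is mounted at the origin on a cart in front of the work surface, level with it; the furniture and walls round the work are solid. World frame = base frame: x ahead of the robot, y to its left, z up, the work surface at z = 0. Lengths are in mm, angles in rad, forces in N, time in s.
With the tool pointing down it reaches from about 400 to 875 mm from the base axis. Payload 4.4 kg.
Tool frame: the origin (TCP) lies midway between the tips of the shut fingers; the grasp point (between the pads) lies 19 mm behind it (ctrl.grip_point_offset is the distance from the TCP to the grasp point, in mm); z points along the fingers, y is the line along which they close (so a half turn about z gives the same grasp; the last joint's range is limited). The gripper opens to 85 mm and grips with 20 to 120 N. Pads are 22 mm wide; open, the fingers measure 114 mm over their backs; the gripper's body (76 mm by 85 mm) begins 54 mm behind the grasp point. The pads swing forward as they close: fully open they stand 13 mm farther back than shut.
Start: joints at [1.233, 0.628, 0.038, 1.517, -0.027, 0.996, -0.02], TCP at [174.53, -626.145, 231.313] pointing down, gripper open.
Joint ranges: [-3.06, 3.06], [-0.37, 2.12], [-1.25, 1.32], [0.18, 2.47], [-1.1, 4.24], [0.23, 1.98], [-2.94, 2.94]. Speed limits (rad/s): [2.57, 2.57, 3.14, 3.14, 3.14, 3.14, 3.14].

INTERFACE

Orientations are given as [roll, pitch, yaw] about the fixed x, y, z axes, in that order (R = Rz(yaw) Ry(pitch) Rx(roll)).
In Python, from cell import ctrl gives the robot as it stands.
- The arm moves only by the shell command python3 nudge.py, which reads ROWS from standard input. ROWS is a JSON object whose key "increments" holds a list of rows, 1 to 12 of them, each of 7 numbers: dx, dy, dz in shares of the most that a row can go, 1 being 50 mm, then a rotation vector rx, ry, rz in shares of pi rad (1.0 is pi rad), then the finger opening in mm; each row shifts and turns the commanded pose from where the row before left it, along the tool's axes as they then stand; what a row does not reach is not made up. A row lasts 1/10 s, in which the tool goes at most 50 mm and 0.15 rad, less where a joint would pass 70% of its speed; a pose out of reach is approached as far as the arm can. The fingers move at their own pace and stop on an object; the grip force is fixed at half the most. Time passes only in rows, so rows that do not move let the fingers close. It prints the time, the measured TCP pose, the force, the opening and the grip force at its end. Shift and turn numbers lie between -1 and 1, and a call with a number outside is refused. Input that does not fit is refused with a message, and nothing moves.
- ctrl.read_state(): the state, without advancing time (a new reading comes with each control period).
- ctrl.get_image(name): name is "scene" or "top" or "wrist"; returns the picture (384x512x3 uint8, blue, green, red); there is no depth.
- ctrl.calibration(name): a dict with "fx", "fy", "cx", "cy" (pixels), "rvec" (rotation vector, rad) and "tvec" (3), from world to camera coordinates, as OpenCV has them; the wrist camera has in their place "hand_eye" (4x4, takes a point from camera to tool coordinates, whose origin is the TCP and whose axes are the flange's). Camera axes: x right, y down, z forward; pixel columns grow to the right and rows downward; lengths in mm; the calibration is good to about 2 mm. A picture is of the moment at which its call begins: read the wrist's pose just before it. calibration takes no time and is no camera call.
- ctrl.finish_job(): hands the job in; it is judged then, once.
The state is a dict: "clock": time; "qpos": joint angles; "qd": joint speeds; "tau": joint torques, N m; "eef_pos": TCP position; "tool_rot": TCP orientation; "force": force on the tool from outside, world axes, zero at the start; "torque": the same for the moment, N m; "width": finger opening in mm; "gripper_force": force on a finger pad.
Only numpy, scipy, OpenCV 4.12 (cv2) and the standard library are available. Lean on these libraries where they do the work, as an engineer would, in place of code of your own. Each camera call takes 0.05 s, during which the arm holds its last target. There are 200 camera calls.

TASK

Load the air-driven jar mixer: stand the red-capped and the yellow-capped paint jar upright in the two empty cells of its tray, one in each cell, lowering them in rather than dropping them. Then turn the mixer's red handwheel clockwise by its crank handle until the valve is fully shut against its stop, and open it again by exactly two full turns. Finish still gripping the crank handle there, so that the setting cannot creep while I tighten the gland nut; leave the other jars where they are.

Things in the scene. Friction and masses are not known exactly. Their poses are not given: they have to be found in the camera images.
- jar_red: loose glass paint jar with red screw cap, 35 mm across, 49 mm tall, about 45 g; the cap (35 mm across) is the top 15 mm. Origin: centre of its underside, z up the jar. To be loaded. It stands on the left of the desk, in front of a 190 mm tall drawer chest that begins some 70 mm behind the jars: keep the gripper clear of it.
- jar_yellow: loose paint jar with yellow screw cap, same shape as the red one; origin at the centre of its underside. To be loaded.
- jar_mixer: jar mixer, fixed to the desk: grey base plate 92 x 320 x 12 mm; origin under its centre on the desk, y along its length, z up. At its +y end an aluminium tray with a row of four square cells (centres at y = -11, 35, 81, 127 mm); first and third hold a blue- and a purple-capped jar. At its -y end a brass needle valve with upright stem and red handwheel.
- cell_near (a point): centre of the floor of the empty cell nearer to the handwheel, between the blue- and the purple-capped jar (mixer y = 35 mm). Each cell is 43 x 43 mm inside, walls 3 mm thick; floor 46 mm, tops of the walls 70 mm above the desk, so a loaded jar's top is at 95 mm and its cap clears the walls. A jar's origin belongs here.
- cell_far (a point): centre of the floor of the empty cell at the end of the tray away from the handwheel (mixer y = 127 mm); same size
- valve_axis (a point): point on the upright axis of the handwheel, level with the wheel's rim (106 mm above the desk when shut); mixer x = 0, y = -108 mm
- air_valve (a joint): angle of the handwheel, rad: 0 = fully shut against a hard stop; grows as the wheel turns anticlockwise seen from above (opening), 6.283 a turn, upper stop at 20.7. Starts between 0.4 and 1 turn open. Friction 0.1 N m (2.5 N at the handle); stays where it is left. The wheel rises 1.5 mm per turn as it opens.
- crank_handle: black crank handle, an upright round grip 16 mm across, 40 mm tall, on the wheel's rim, 42 mm from the wheel's axis. It revolves freely on its pin, so a gripper can lead it round without turning itself. Origin: foot of the grip, on its axis, 113 mm above the desk when shut; the wheel has nothing higher than this foot. Its own turn about its pin does not matter.
- handle_mid (a point): middle of the crank handle's grip, on its axis, 20 mm above its foot: 133 mm above the desk when shut
- jar_blue: blue-capped paint jar, same size, already in the tray cell next to the handwheel; leave it there
- jar_purple: purple-capped paint jar, same size, already in the third cell from the handwheel; leave it there
- jar_black: black-capped paint jar, same size, standing on the desk behind the mixer; a bystander, not to be loaded

How it is judged (in metres and radians):
On the way, in this order (a step that is already met when the one before it is completed fails the run):
1. the red-capped and the yellow-capped jar stand upright on the floors of the two empty cells, one in each, let go (((horizontal distance between jar_red and cell_near below 0.008 m and z of jar_red in the frame of jar_mixer between 0.042 and 0.051 m and angle between each of jar_red, jar_yellow's own z axis and vertical below 0.1 rad and horizontal distance between jar_yellow and cell_far below 0.008 m and z of jar_yellow in the frame of jar_mixer between 0.042 and 0.051 m) or (horizontal distance between jar_red and cell_far below 0.008 m and z of jar_red in the frame of jar_mixer between 0.042 and 0.051 m and angle between each of jar_red, jar_yellow's own z axis and vertical below 0.1 rad and horizontal distance between jar_yellow and cell_near below 0.008 m and z of jar_yellow in the frame of jar_mixer between 0.042 and 0.051 m)) and contact force between the fingers and jar_red below 0.1 N and contact force between the fingers and jar_yellow below 0.1 N), for 0.2 s.
2. the valve is fully shut, against its stop (within about 5 degrees) (value of joint air_valve below 0.09 rad), for 0.1 s.
At the end, for the whole second after the job is handed in: valve two full turns open from its stop (within 15 degrees) and still, crank handle gripped with over 1.5 N; red- and yellow-capped jars upright on the floors of the two empty cells, one in each, within 8 mm of centre, let go (all of step 1 and value of joint air_valve between 12.3064 and 12.8264 rad and velocity of joint air_valve between -0.1 and 0.1 rad/s and contact force between the fingers and crank_handle above 1.5 N); the arm keeps its last pose, push and grip.
It fails at once if the black-capped jar is moved more than 20 mm (distance of jar_black from where it was at the start of the episode above 0.02 m).
It fails at once if a jar that was already in the tray is moved or lifted more than 15 mm (distance of any of jar_blue, jar_purple from where it was at the start of the episode above 0.015 m).
It fails at once if a jar is dropped: it falls freely more than 16 mm above the tray's floor ((contact force between anything else and jar_red below 0.005 N and z of jar_red in the frame of jar_mixer above 0.062 m) or (contact force between anything else and jar_yellow below 0.005 N and z of jar_yellow in the frame of jar_mixer above 0.062 m)).
It also fails if it takes over 72 s, if anything falls off the work surface, if the arm or the gripper's body presses on something with over 40 N, if the wrist force passes 120 N, or if a joint passes its speed limit or range.

## Working session

There is one attempt and no reset: what is moved stays moved. The work goes in short steps, Python scripts to look and compute and a shell command to move; the robot and the scene stay as the last step left them, time stands still between calls to the robot, and variables do not carry over. Pictures are saved under pics/ and viewed, at most 14 in all, crops included, and the job is handed in when it is done.

```bash
ls; mkdir -p pics
python3 - <<'E'
from cell import ctrl
import cv2,numpy as np
s=ctrl.read_state();print({k:np.round(s[k],3) for k in s})
a=ctrl.get_image("scene");b=ctrl.get_image("top")
cv2.imwrite("pics/s0.png",a);cv2.imwrite("pics/t0.png",b)
for n in("scene","top","wrist"):print(n,ctrl.calibration(n))
print(ctrl.grip_point_offset)
E
```

```text
cell.py
nudge.py
pics
{'clock': np.float64(0.0), 'qpos': array([ 1.233,  0.629,  0.038,  1.518, -0.027,  0.996, -0.02 ]), 'qd': array([ 0.   ,  0.001,  0.   ,  0.001,  0.   , -0.001,  0.   ]), 'tau': array([ 1.0000e-03, -5.6339e+01,  1.2260e+00, -1.9344e+01,  1.1000e-02,
        1.1000e-02, -0.0000e+00]), 'eef_pos': array([ 174.371, -625.528,  230.398]), 'tool_rot': array([-3.14 ,  0.   ,  0.272]), 'force': array([ 0.297,  0.693, -0.024]), 'torque': array([-0.042, -0.033, -0.001]), 'gripper_force': np.float64(0.0), 'width': np.float64(85.403)}
scene {'fx': 384.36190175894114, 'fy': 384.36190175894114, 'cx': 256.9216741107007, 'cy': 192.28912425464853, 'rvec': array([ 0.9151413 , -2.51435817,  1.08280623]), 'tvec': array([313.16935939, 344.27643565, 734.11071401])}
top {'fx': 476.2171155851409, 'fy': 476.2171155851409, 'cx': 258.6076511196863, 'cy': 195.04880319914687, 'rvec': array([ 2.11541457, -2.1394923 ,  0.19662014]), 'tvec': array([-119.44583943,  503.44111762,  974.90719525])}
wrist {'fx': 281.7876966221037, 'fy': 281.7876966221037, 'cx': 256.58767990594504, 'cy': 186.3248155251953, 'hand_eye': array([[ 4.33261913e-04, -9.58866188e-01, -2.83858145e-01,
         7.40289941e+01],
       [ 9.99997781e-01,  1.00058276e-03, -1.85361609e-03,
        -1.36302475e-01],
       [ 2.06139336e-03, -2.83856712e-01,  9.58864494e-01,
        -1.40979411e+02],
       [ 0.00000000e+00,  0.00000000e+00,  0.00000000e+00,
         1.00000000e+00]])}
18.700000000000003
```

View pics/s0.png

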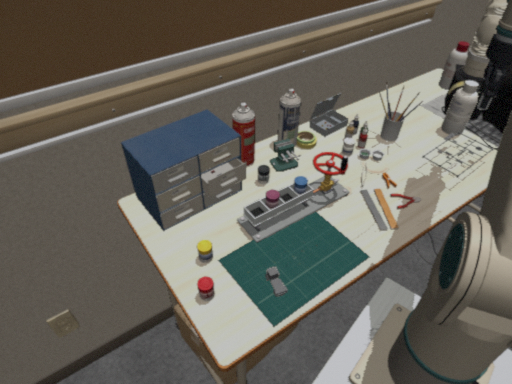

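View pics/t0.png

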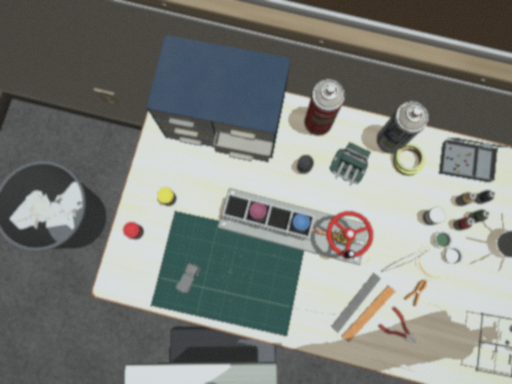

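The pictures show the following:
- **Top:** red cap (132,230), yellow cap (166,196), purple (258,212), blue (300,223), black (305,164), wheel (350,235), handle (348,254).
- **Scene:** red (206,288), yellow (205,248), purple (272,196), blue (301,184), wheel (330,162), handle (345,164).

The empty cells are dark squares at top (237,206) and (280,218).

```bash
cat > h.py <<'E'
import cv2,numpy as np
from scipy.spatial.transform import Rotation as R
from cell import ctrl
def cam(n,s=None):
    c=ctrl.calibration(n);K=np.array([[c['fx'],0,c['cx']],[0,c['fy'],c['cy']],[0,0,1]])
    if n=='wrist':
        T=np.eye(4);T[:3,:3]=R.from_euler('xyz',s['tool_rot']).as_matrix();T[:3,3]=s['eef_pos'];T=T@c['hand_eye']
        return K,T[:3,:3],T[:3,3]
    r=cv2.Rodrigues(c['rvec'])[0];return K,r.T,-r.T@c['tvec']
def ray(C,p):
    K,r,o=C;d=r@np.linalg.solve(K,[p[0],p[1],1.]);return o,d/np.linalg.norm(d)
def plane(C,p,z):
    o,d=ray(C,p);return o+d*(z-o[2])/d[2]
def proj(C,P):
    K,r,o=C;q=K@(r.T@(np.asarray(P,float)-o));return q[:2]/q[2]
def tri(A,p,B,q):
    o,d=ray(A,p);u,e=ray(B,q);t=np.linalg.lstsq(np.c_[d,-e],u-o,rcond=None)[0]
    a,b=o+t[0]*d,u+t[1]*e;return (a+b)/2,np.linalg.norm(a-b)
H={'red':[(0,8),(172,180)],'yellow':[(22,34)],'blue':[(104,118)],'purple':[(150,172)]}
def blobs(im,c,smin=110,vmin=50,amin=25):
    h=cv2.cvtColor(im,cv2.COLOR_BGR2HSV);m=0
    for a,b in H[c]: m=m|cv2.inRange(h,(a,smin,vmin),(b,255,255))
    n,l,st,ce=cv2.connectedComponentsWithStats(m)
    return [(st[i,4],st[i,:4],ce[i]) for i in range(1,n) if st[i,4]>=amin],m
E
python3 - <<'E'
from h import *
np.set_printoptions(precision=1,suppress=True)
a=cv2.imread('pics/s0.png');b=cv2.imread('pics/t0.png');S,T=cam('scene'),cam('top')
for c,sm in(('red',110),('yellow',110),('blue',110),('purple',60)):
    for n,i in(('s',a),('t',b)):
        print(c,n,[(x[0],x[1],x[2]) for x in blobs(i,c,sm)[0]])
for n,p,q in(('red',(206,288),(132,230)),('yel',(205,248),(166,196)),('pur',(272,196),(258,212)),('blu',(301,184),(300,223)),('blk',(264,172),(305,164)),('whl',(330,162),(350,235)),('hdl',(345,164),(348,254))):
    print(n,*tri(S,p,T,q))
E
```

```text
red s [(np.int32(99), array([457,  41,  12,  11], dtype=int32), array([462.4,  46. ])), (np.int32(502), array([233, 119,  22,  46], dtype=int32), array([245.5, 140.4])), (np.int32(38), array([360, 133,   7,   8], dtype=int32), array([362.8, 136.8])), (np.int32(309), array([313, 152,  35,  23], dtype=int32), array([328.6, 163.6])), (np.int32(85), array([391, 194,  23,  14], dtype=int32), array([403.4, 199.4])), (np.int32(209), array([198, 277,  15,  17], dtype=int32), array([205. , 284.6]))]
red t [(np.int32(426), array([306, 102,  31,  32], dtype=int32), array([317.2, 119.8])), (np.int32(666), array([326, 212,  47,  45], dtype=int32), array([348.4, 233.2])), (np.int32(49), array([460, 219,   9,   9], dtype=int32), array([462.9, 223.6])), (np.int32(196), array([124, 223,  16,  15], dtype=int32), array([131.5, 229.8])), (np.int32(56), array([394, 309,  14,  24], dtype=int32), array([400.9, 319. ])), (np.int32(49), array([380, 326,  25,  10], dtype=int32), array([390.7, 331.1]))]
yellow s [(np.int32(66), array([297, 142,  18,   6], dtype=int32), array([305.5, 144.8])), (np.int32(167), a
[... 374 characters left out ...]
e=int32), array([204.3, 134.1])), (np.int32(101), array([295, 177,  12,  11], dtype=int32), array([300.4, 182. ]))]
blue t [(np.int32(213), array([293, 215,  17,  16], dtype=int32), array([300.8, 222.1]))]
purple s [(np.int32(140), array([266, 190,  14,  13], dtype=int32), array([272.4, 195.9]))]
purple t [(np.int32(250), array([249, 203,  19,  17], dtype=int32), array([257.5, 210.8]))]
red [430.1 146.2  31.9] 3.1477048221921424
yel [503.1  74.4  38.9] 0.7883755325892056
pur [ 460.2 -122.8   88.3] 2.37411098502792
blu [ 435.3 -209.2   83.9] 1.9358452325956335
blk [ 571.1 -228.    36.4] 1.55636206936508
whl [ 408.8 -303.8  111.9] 2.326899837223977
hdl [ 367.2 -295.6  133.4] 4.8356990761071525
```

The rows are not in the units I measure in: shifts go in shares of 50 mm and turns go in shares of pi rad. I convert before sending: -5 mm is -0.1, -0.1454 rad is -0.0463.

```bash
echo '{"increments": [[0,0,-0.1,0,0,-0.0463,85],[0,0,-0.1,0,0,-0.0463,85],[0,0,-0.1,0,0,-0.0463,85],[0,0,-0.1,0,0,-0.0463,85],[0,0,-0.1,0,0,-0.0463,85],[0,0,-0.1,0,0,-0.0463,85],[0,0,-0.1,0,0,-0.0463,85]]}' | python3 nudge.py
echo '{"increments": [[0.88,0.24,0,0,0,0,60],[0.88,0.24,0,0,0,0,60],[0.88,0.24,0,0,0,0,60],[0.88,0.24,0,0,0,0,60],[0.88,0.24,0,0,0,0,60],[0.88,0.24,0,0,0,0,60],[0.88,0.24,0,0,0,0,60],[0.88,0.24,0,0,0,0,60],[0.88,0.24,0,0,0,0,60],[0.88,0.24,0,0,0,0,60],[0.88,0.24,0,0,0,0,60],[0,0,0,0,0,0,60]]}' | python3 nudge.py
python3 - <<'E'
from h import *
np.set_printoptions(precision=3,suppress=True)
ctrl.get_image('wrist')
s=ctrl.read_state();w=ctrl.get_image('wrist');cv2.imwrite('pics/w1.png',w)
import json;json.dump({k:np.array(s[k]).tolist() for k in('eef_pos','tool_rot')},open('w1.json','w'))
print(s['eef_pos'],s['tool_rot'],s['qpos'],s['clock'])
E
```

```text
clock: 0.8
eef_pos: [174.3, -625.8, 266.0]
tool_rot: [-3.141, -0.001, 1.296]
force: [-0.5, 0.2, -0.5]
width: 84.9
gripper_force: 0.0
clock: 2.0
eef_pos: [439.2, -191.0, 266.6]
tool_rot: [3.14, -0.004, 1.301]
force: [0.0, 0.4, 0.6]
width: 60.1
gripper_force: 0.0
[ 437.182 -194.419  266.297] [ 3.141 -0.001  1.297] [ 0.62   0.355 -0.349  1.928  0.153  0.884 -0.08 ] 2.05
```

View pics/w1.png

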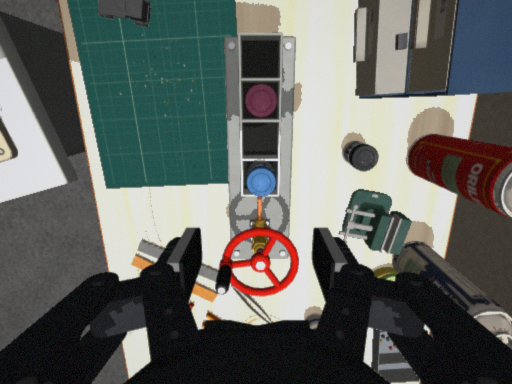

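The wrist view shows the purple cap at (261,99) and the blue cap at (261,180). The empty cells are at (261,55) and (261,139), the wheel centre at (260,262) and the handle at (224,276). I'll take a second view from farther along, then one over the jars.

```bash
cat > snap.py <<'E'
import sys,json;from h import *
s=ctrl.read_state();w=ctrl.get_image('wrist');n=sys.argv[1]
cv2.imwrite(f'pics/{n}.png',w);json.dump({k:np.array(s[k]).tolist() for k in('eef_pos','tool_rot')},open(n+'.json','w'))
print(np.round(s['eef_pos'],1),np.round(s['tool_rot'],3),s['clock'])
E
echo '{"increments": [[0.9,-0.1,0,0,0,0,60],[0.9,-0.1,0,0,0,0,60],[0,0,0,0,0,0,60],[0,0,0,0,0,0,60],[0,0,0,0,0,0,60]]}' | python3 nudge.py >/dev/null; python3 snap.py w2
echo '{"increments": [[0.9,-0.2,0,0,0,0,60],[0.9,-0.2,0,0,0,0,60],[0.9,-0.2,0,0,0,0,60],[0.6,-0.32,0,0,0,0,60],[0,0,0,0,0,0,60],[0,0,0,0,0,0,60],[0,0,0,0,0,0,60]]}' | python3 nudge.py >/dev/null; python3 snap.py w3
echo '{"increments": [[-0.4,-0.8,0,0,0,0,60],[0,0,0,0,0,0,60],[0,0,0,0,0,0,60],[0,0,0,0,0,0,60]]}' | python3 nudge.py >/dev/null; python3 snap.py w4
python3 - <<'E'
from h import *
a=[cv2.imread(f'pics/w{i}.png') for i in(2,3)]
cv2.imwrite('pics/v1.png',cv2.resize(np.hstack(a),(800,300)))
for i in range(1,5):
    im=cv2.imread(f'pics/w{i}.png')
    for c,sm in(('red',110),('yellow',110),('blue',110),('purple',60)):
        print(i,c,[(int(x[0]),x[1].tolist(),x[2].round(1).tolist()) for x in blobs(im,c,sm,40,150)[0]])
E
```

```text
[ 450.4 -110.7  266.1] [-3.141e+00  1.000e-03  1.286e+00] 2.6
[452.9  60.4 266.2] [3.142e+00 1.000e-03 1.286e+00] 3.35
[409.9  53.9 266.7] [ 3.140e+00 -1.000e-03  1.287e+00] 3.8
1 red [(3720, [409, 134, 103, 83], [461.0, 164.2]), (2111, [219, 228, 80, 68], [260.7, 260.8])]
1 yellow [(172, [374, 267, 24, 12], [384.2, 271.8])]
1 blue [(4978, [447, 0, 65, 94], [482.4, 48.4]), (705, [246, 166, 30, 30], [260.7, 180.8])]
1 purple [(894, [245, 83, 33, 35], [260.8, 100.2])]
2 red [(3610, [408, 192, 104, 95], [460.5, 227.2]), (1142, [232, 288, 73, 37], [267.1, 306.2])]
2 yellow [(181, [244, 0, 26, 10], [256.4, 3.4])]
2 blue [(8923, [440, 0, 72, 200], [484.2, 113.1]), (611, [256, 230, 28, 29], [269.3, 244.4])]
2 purple [(754, [254, 160, 31, 32], [269.1, 175.1])]
3 red [(645, [207, 86, 28, 29], [220.4, 99.8])]
3 yellow [(597, [278, 125, 28, 28], [291.9, 138.1])]
3 blue [(174, [496, 90, 16, 24], [504.7, 100.5]), (5405, [464, 112, 48, 237], [496.4, 243.8])]
3 purple [(600, [289, 279, 26, 30], [301.5, 294.3])]
4 red [(674, [238, 70, 29, 30], [252.0, 84.5])]
4 yellow [(634, [309, 110, 29, 29], [323.2, 124.0])]
4 blue [(316, [499, 300, 13, 43], [506.7, 325.6])]
4 purple []
```

View pics/v1.png

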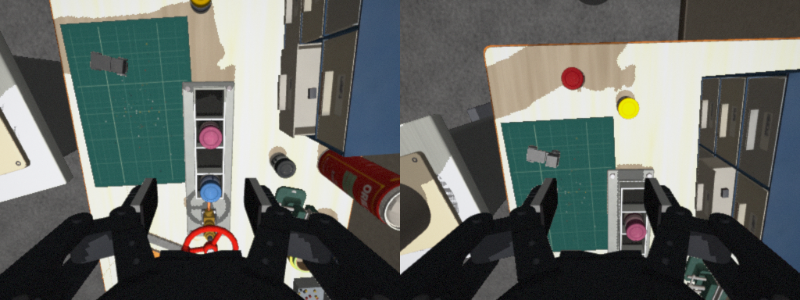

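In w2/w3 the fingers frame the view. In w3 the red cap is at (220,100), the yellow cap at (292,138) and the purple cap at (301,294). Next I'll triangulate and find the cells' rims.

Run:
```python
from h import *
import json
np.set_printoptions(precision=1,suppress=True)
W={i:cam('wrist',json.load(open(f'w{i}.json'))) for i in(1,2,3,4)};I={i:cv2.imread(f'pics/w{i}.png') for i in W}
S,T=cam('scene'),cam('top')
print('red',tri(W[3],(220.4,99.8),W[4],(252,84.5)),tri(W[3],(220.4,99.8),T,(131.5,229.8)),tri(W[3],(220.4,99.8),S,(205,284.6)),plane(W[3],(220.4,99.8),46),plane(W[4],(252,84.5),46))
print('yel',tri(W[3],(291.9,138.1),W[4],(323.2,124)),tri(W[3],(291.9,138.1),T,(165.4,195.5)),tri(W[3],(291.9,138.1),S,(204.4,246.7)),plane(W[3],(291.9,138.1),46),plane(W[4],(323.2,124),46))
print('blue',tri(W[1],(260.7,180.8),W[2],(269.3,244.4)),plane(W[1],(260.7,180.8),92),plane(W[2],(269.3,244.4),92))
print('purp',tri(W[1],(260.8,100.2),W[2],(269.1,175.1)),plane(W[1],(260.8,100.2),92),plane(W[2],(269.1,175.1),92))
# cells: dark blobs in tray ROI
for i,(x0,x1,y0,y1) in {1:(225,300,30,200),2:(235,310,100,265)}.items():
    g=cv2.cvtColor(I[i],cv2.COLOR_BGR2GRAY);h=cv2.cvtColor(I[i],cv2.COLOR_BGR2HSV)
    m=np.zeros_like(g);m[y0:y1,x0:x1]=((g<85)&(h[...,1]<110))[y0:y1,x0:x1]*255
    m=cv2.morphologyEx(m,cv2.MORPH_OPEN,np.ones((3,3)))
    for c in cv2.findContours(m,0,2)[0]:
        if cv2.contourArea(c)>150:
            r=cv2.minAreaRect(c);print('cell',i,cv2.boundingRect(c),np.array(r[0]),r[1],r[2],plane(W[i],r[0],70),plane(W[i],r[0],58))
cv2.imwrite('pics/v2.png',np.hstack([cv2.resize(I[1][30:270,200:320],None,fx=2.4,fy=2.4,interpolation=2),cv2.resize(I[2][95:335,210:330],None,fx=2.4,fy=2.4,interpolation=2)]))
```

```text
red (array([432.8, 146.8,  41.4]), np.float64(0.044791908800383494)) (array([431.8, 147.2,  34.6]), np.float64(0.59021597078804)) (array([432.1, 145.8,  41.3]), np.float64(2.3962569288937545)) [433.3 146.5  46. ] [432.8 146.5  46. ]
yel (array([506.3,  76.2,  42.2]), np.float64(0.0590656869306266)) (array([505.7,  75.9,  38.1]), np.float64(1.9019188605871709)) (array([505.6,  75. ,  41.6]), np.float64(2.7230135190358724)) [505.9  76.8  46. ] [505.5  76.7  46. ]
blue (array([ 439.4, -209.9,   85.8]), np.float64(0.12805153156557317)) [ 439.6 -208.2   92. ] [ 440.  -206.6   92. ]
purp (array([ 463.6, -122. ,   88.3]), np.float64(0.12225759674826217)) [ 463.5 -122.1   92. ] [ 463.6 -121.1   92. ]
cell 1 (244, 161, 33, 17) [260. 169.] (16.0, 32.0) 90.0 [ 441.5 -199.4   70. ] [ 441.  -202.1   58. ]
cell 1 (243, 123, 36, 34) [260.5 139.5] (33.0, 35.0) 90.0 [ 451.7 -165.    70. ] [ 451.5 -166.4   58. ]
cell 1 (242, 81, 37, 38) [260.   99.5] (37.0, 36.0) 90.0 [ 463.3 -121.    70. ] [ 463.5 -120.9   58. ]
cell 1 (241, 36, 39, 42) [260.   56.5] (41.0, 38.0) 90.0 [475.3 -77.4  70. ] [475.9 -75.8  58. ]
cell 2 (253, 224, 31, 21) [268. 234.] (20.0, 30.0) 90.0 [ 440.2 -203.2   70. ] [ 439.1 -209.    58. ]
cell 2 (252, 190, 33, 26) [268.  202.5] (25.0, 32.0) 90.0 [ 452.1 -160.9   70. ] [ 451.3 -165.2   58. ]
cell 2 (252, 155, 33, 29) [268. 169.] (28.0, 32.0) 90.0 [ 463.8 -118.9   70. ] [ 463.5 -121.7   58. ]
cell 2 (251, 115, 35, 34) [268.  131.5] (33.0, 34.0) 90.0 [476.  -75.3  70. ] [476.1 -76.5  58. ]
```

View pics/v2.png

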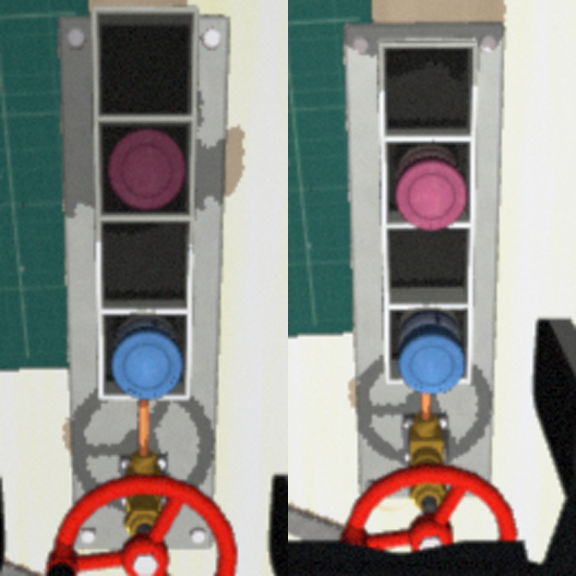

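Run:
```python
from h import *
import json
np.set_printoptions(precision=2,suppress=True)
W={i:cam('wrist',json.load(open(f'w{i}.json'))) for i in(1,2,3,4)}
my=np.array([-34,12,58,104,150])
p1=[(260.2,195.4),(260.3,159.6),(260.4,120.4),(260.4,79.2),(260.4,34.6)]
p2=[(269.3,253.8),(269,222.5),(268.7,188.8),(268.4,150.8),(268.1,113.3)]
for a,b in zip(p1,p2):print(tri(W[1],a,W[2],b))
for i,p in((1,p1),(2,p2)):
    P=np.array([plane(W[i],q,70)[:2] for q in p]);c=np.polyfit(my,P,1);print(i,'\n',P,'scale',np.linalg.norm(c[0]),'yaw',np.arctan2(c[0,1],c[0,0]))
    for y in(35,127,-108):print(y,c[0]*y+c[1])
# wheel/handle in w1
print('wheel',plane(W[1],(260.5,262),107),'handle tri',tri(W[1],(224,270),cam('top'),(348,254)))
```

```text
(array([ 433.1 , -233.33,   67.15]), np.float64(1.2616724561352637))
(array([ 445.3 , -188.82,   67.43]), np.float64(0.7925073452488736))
(array([ 457.64, -143.59,   69.98]), np.float64(0.3021276208884699))
(array([470.06, -99.33,  58.87]), np.float64(0.3299907364136759))
(array([481.88, -55.55,  64.4 ]), np.float64(0.06339638801294337))
1 
 [[ 432.69 -232.32]
 [ 445.01 -188.27]
 [ 457.49 -143.56]
 [ 469.51 -100.09]
 [ 481.52  -56.67]] scale 0.9916041331036877 yaw 1.299681894915443
35 [ 451.14 -166.16]
127 [475.57 -78.26]
-108 [ 413.16 -302.78]
2 
 [[ 434.05 -231.79]
 [ 445.89 -187.76]
 [ 457.79 -143.61]
 [ 470.28  -97.47]
 [ 481.69  -55.29]] scale 0.9981647355873459 yaw 1.307143572464205
35 [ 451.96 -165.35]
127 [475.89 -76.69]
-108 [ 414.76 -303.15]
wheel [ 413.25 -302.02  107.  ] handle tri (array([ 369.88, -297.88,  112.76]), np.float64(1.7608107570816507))
```

Cell near is about (451.5,-165.8), cell far about (475.8,-77.5), with yaw 1.303. The rims triangulate to about 67–70 mm and the caps to about 42 mm, which agrees with the text. Red jar: (433,146.5). Yellow jar: (505.8,76.7).

```bash
cat > d.py <<'E'
import sys;from h import *
t=np.array([float(v) for v in sys.argv[1:4]]);s=ctrl.read_state()
r=R.from_euler('xyz',s['tool_rot']).as_matrix()
print(np.round(s['eef_pos'],1),np.round(s['tool_rot'],3),'tool delta',np.round(r.T@(t-s['eef_pos']),1),'drz',round(float(s['tool_rot'][2]-1.303),4),s['clock'],s['force'].round(1),s['width'],s['gripper_force'])
E
echo '{"increments": [[0.96,-0.02,0.4,0,0,-0.0051,60],[0.94,-0.02,0.6,0,0,0,60],[0,0,0.9,0,0,0,60],[0,0,0.9,0,0,0,60],[0,0,0.9,0,0,0,60],[0,0,0,0,0,0,60],[0,0,0,0,0,0,60],[0,0,0,0,0,0,60]]}' | python3 nudge.py >/dev/null; python3 d.py 433.1 146.6 28
```

```text
[432.6 140.8  87.2] [ 3.138e+00 -2.000e-03  1.305e+00] tool delta [ 5.5 -1.2 59.2] drz 0.0022 4.65 [ 0.2 -0.1  0.9] 60.35868950265852 0.0
```

In the tool's units: 20 mm is 0.4, 19 mm is 0.38.

```bash
echo '{"increments": [[0.1,-0.02,0.4,0,0,0,60],[0,0,0.4,0,0,0,60],[0,0,0.38,0,0,0,60],[0,0,0,0,0,0,60],[0,0,0,0,0,0,60]]}' | python3 nudge.py >/dev/null; python3 d.py 433.1 146.6 28; python3 snap.py w5
python3 - <<'E'
from h import *;import json
W=cam('wrist',json.load(open('w5.json')))
for x in blobs(cv2.imread('pics/w5.png'),'red',110,40,150)[0]:print(x,plane(W,x[2],47))
E
```

```text
[432.5 145.6  28.1] [ 3.139e+00 -2.000e-03  1.305e+00] tool delta [1.1 0.3 0.1] drz 0.0022 5.15 [ 0.5 -0.5  0.4] 60.11266827119445 0.0
[432.5 145.6  28.1] [ 3.139e+00 -2.000e-03  1.305e+00] 5.15
(np.int32(3939), array([220, 217,  69,  72], dtype=int32), array([254.05178979, 252.82812897])) [433.30115386 149.37365736  47.        ]
```

In the tool's units: 1.5 mm is 0.03.

```bash
echo '{"increments": [[0.03,0,0,0,0,0,30],[0,0,0,0,0,0,25],[0,0,0,0,0,0,25],[0,0,0,0,0,0,25],[0,0,0,0,0,0,25],[0,0,0,0,0,0,25]]}' | python3 nudge.py; echo '{"increments": [[0,0,-0.2,0,0,0,25],[0,0,-0.6,0,0,0,25],[0,0,-0.8,0,0,0,25],[0,0,-0.4,0,0,0,25],[0,0,0,0,0,0,25],[0,0,0,0,0,0,25]]}' | python3 nudge.py; python3 d.py 475.8 -77.5 102; python3 snap.py w6
```

```text
clock: 5.8
eef_pos: [432.4, 147.3, 27.6]
tool_rot: [3.139, -0.002, 1.306]
force: [-1.4, 0.5, 10.1]
width: 33.5
gripper_force: 58.5
clock: 6.4
eef_pos: [431.6, 146.3, 126.7]
tool_rot: [3.141, -0.0, 1.305]
force: [-0.2, -0.3, -0.8]
width: 32.7
gripper_force: 59.9
[431.6 146.3 126.7] [ 3.141 -0.     1.305] tool delta [-204.3  101.4   24.8] drz 0.002 6.4 [-0.2 -0.3 -0.8] 32.74722712177954 59.88611167646013
[431.6 146.3 126.7] [ 3.141 -0.     1.305] 6.4
```

View pics/w6.png

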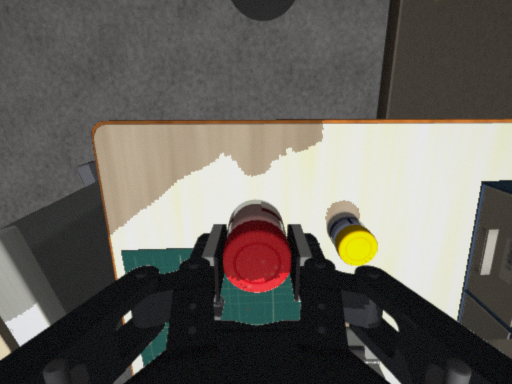

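Red is held squarely at (256,260). I'll carry it over the far cell.

In the tool's units: -41 mm is -0.82, -36 mm is -0.72.

```bash
echo '{"increments": [[-0.5,0.24,-0.02,0,0,0,25],[-0.82,0.4,-0.02,0,0,0,25],[-0.82,0.4,-0.02,0,0,0,25],[-0.82,0.4,0,0,0,0,25],[-0.72,0.36,0,0,0,0,25],[-0.4,0.22,0,0,0,0,25],[0,0,0,0,0,0,25],[0,0,0,0,0,0,25],[0,0,0,0,0,0,25],[0,0,0,0,0,0,25]]}' | python3 nudge.py; python3 d.py 475.8 -77.5 76; python3 snap.py w7
python3 - <<'E'
from h import *
cv2.imwrite('pics/v7.png',cv2.imread('pics/w7.png')[150:384,130:390].repeat(2,0).repeat(2,1))
E
```

```text
clock: 7.45
eef_pos: [475.1, -75.1, 128.9]
tool_rot: [-3.141, -0.0, 1.308]
force: [0.7, -0.8, -0.2]
width: 32.8
gripper_force: 59.9
[475.1 -75.1 128.9] [-3.141 -0.     1.308] tool delta [-2.2  1.3 52.9] drz 0.0054 7.45 [ 0.7 -0.8 -0.2] 32.808517858036325 59.88047001650557
[475.1 -75.1 128.9] [-3.141 -0.     1.308] 7.45
```

View pics/v7.png

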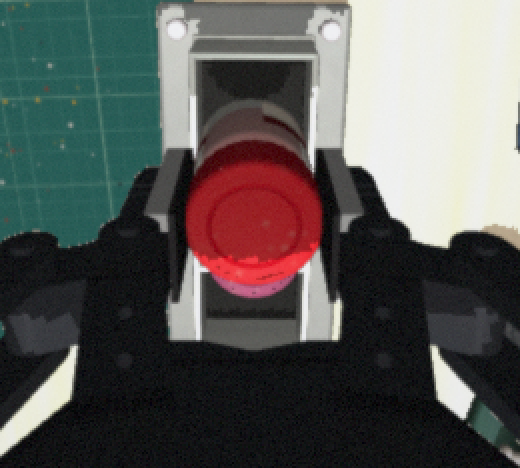

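The jar sits over the far cell, slightly left of the tray centre line (254 against 256), matching the computed 1.3 mm. I'll correct this and lower it.

In the tool's units: 12 mm is 0.24, -2.2 mm is -0.044, 0.005 rad is 0.0016.

```bash
echo '{"increments": [[-0.044,0.026,0.1,0,0,0.0016,25],[0,0,0.24,0,0,0,25],[0,0,0.24,0,0,0,25],[0,0,0.16,0,0,0,25],[0,0,0.1,0,0,0,25],[0,0,0.06,0,0,0,25],[0,0,0,0,0,0,25],[0,0,0,0,0,0,25]]}' | python3 nudge.py; python3 d.py 475.8 -77.5 74
```

```text
clock: 8.3
eef_pos: [476.3, -79.1, 84.3]
tool_rot: [3.141, -0.0, 1.301]
force: [0.4, -0.2, 0.2]
width: 33.0
gripper_force: 59.9
[476.3 -79.1  84.3] [ 3.141 -0.     1.301] tool delta [ 1.4 -1.  10.3] drz -0.0024 8.3 [ 0.4 -0.2  0.2] 32.988604801905126 59.88123471150175
```

In the tool's units: 3 mm is 0.06, 2 mm is 0.04.

```bash
echo '{"increments": [[0.02,-0.02,0.06,0,0,0,25],[0,0,0.06,0,0,0,25],[0,0,0.04,0,0,0,25],[0,0,0.02,0,0,0,25],[0,0,0.02,0,0,0,25],[0,0,0,0,0,0,25],[0,0,0,0,0,0,25]]}' | python3 nudge.py; python3 d.py 475.8 -77.5 74
```

```text
clock: 9.0
eef_pos: [475.5, -77.9, 74.2]
tool_rot: [3.142, 0.0, 1.301]
force: [0.0, 0.7, -0.3]
width: 33.2
gripper_force: 59.9
[475.5 -77.9  74.2] [3.142 0.    1.301] tool delta [0.5 0.2 0.2] drz -0.0024 9.0 [ 0.   0.7 -0.3] 33.18411036483322 59.881724612787366
```

In the tool's units: 1 mm is 0.02, 0.5 mm is 0.01.

```bash
echo '{"increments": [[0,0,0.02,0,0,0,25],[0,0,0,0,0,0,25],[0,0,0.02,0,0,0,25],[0,0,0,0,0,0,25],[0,0,0.01,0,0,0,25],[0,0,0,0,0,0,25]]}' | python3 nudge.py; echo '{"increments": [[0,0,0,0,0,0,38],[0,0,0,0,0,0,44],[0,0,0,0,0,0,56],[0,0,0,0,0,0,60],[0,0,0,0,0,0,60]]}' | python3 nudge.py;python3 d.py 505.8 76.7 100
```

```text
clock: 9.6
eef_pos: [475.5, -77.9, 73.5]
tool_rot: [3.14, 0.001, 1.301]
force: [-4.3, 0.1, 20.8]
width: 32.9
gripper_force: 62.3
clock: 10.1
eef_pos: [475.4, -77.9, 71.5]
tool_rot: [-3.141, -0.0, 1.3]
force: [-0.1, -0.3, -0.6]
width: 59.9
gripper_force: 0.0
[475.4 -77.9  71.5] [-3.141 -0.     1.3  ] tool delta [157.1 -12.  -28.5] drz -0.0025 10.1 [-0.1 -0.3 -0.6] 59.86794019671246 0.0
```

Contact came at 73.5 as expected and the jar is released. I'll raise, check, and move to yellow.

In the tool's units: 45 mm is 0.9, 42 mm is 0.84.

```bash
echo '{"increments": [[0,0,-0.4,0,0,0,60],[0,0,-0.8,0,0,0,60],[0,0,-0.2,0,0,0,60],[0.9,-0.06,0,0,0,0,60],[0.9,-0.06,0,0,0,0,60],[0.84,-0.06,0,0,0,0,60],[0.5,-0.06,0.2,0,0,0,60],[0,0,0.6,0,0,0,60],[0,0,0,0,0,0,60],[0,0,0,0,0,0,60],[0,0,0,0,0,0,60]]}' | python3 nudge.py>/dev/null;python3 snap.py w8;python3 d.py 505.8 76.7 28
python3 - <<'E'
from h import *;import json
W=cam('wrist',json.load(open('w8.json')))
for c,z in(('red',92),('yellow',46)):
  for x in blobs(cv2.imread('pics/w8.png'),c,110,40,150)[0]:print(c,x,plane(W,x[2],z))
i=ctrl.get_image('top');cv2.imwrite('pics/t2.png',i)
for x in blobs(i,'red')[0]:print(x[2],plane(cam('top'),x[2],92))
E
```

```text
[506.2  75.8 102.4] [ 3.141 -0.     1.299] 11.2
[506.4  75.9 102.6] [ 3.14  -0.     1.299] tool delta [ 0.6 -0.9 74.6] drz -0.0039 11.25 [-0.4 -0.4 -0.3] 60.061286289668516 0.0
yellow (np.int32(1720), array([232, 180,  46,  48], dtype=int32), array([254.56744186, 204.05813953])) [506.30525729  77.38309612  46.        ]
[317.22352941 119.84470588] [ 653.3108087  -250.30179496   92.        ]
[236.16465863 205.10441767] [473.28307736 -79.00350863  92.        ]
[348.40422323 233.16289593] [ 413.4463165  -305.11857802   92.        ]
[462.86538462 223.55769231] [ 430.30357182 -537.79764426   92.        ]
[400.85       319.28333333] [ 243.85468777 -399.88471188   92.        ]
[391.59183673 331.36734694] [ 221.28622497 -380.38701713   92.        ]
```

In the tool's units: 30 mm is 0.6, 14.5 mm is 0.29.

```bash
echo '{"increments": [[0.026,-0.01,0.6,0,0,0,60],[0,0,0.6,0,0,0,60],[0,0,0.29,0,0,0,60],[0,0,0,0,0,0,60],[0,0,0,0,0,0,60],[0,0,0,0,0,0,25],[0,0,0,0,0,0,25],[0,0,0,0,0,0,25],[0,0,0,0,0,0,25],[0,0,0,0,0,0,25]]}' | python3 nudge.py; echo '{"increments": [[0,0,-0.2,0,0,0,25],[0,0,-0.6,0,0,0,25],[0,0,-0.8,0,0,0,25],[0,0,-0.8,0,0,0,25],[0,0,-0.2,0,0,0,25],[0,0,0,0,0,0,25],[0,0,0,0,0,0,25]]}' | python3 nudge.py; python3 d.py 451.5 -165.8 74
```

```text
clock: 12.3
eef_pos: [506.5, 78.1, 28.6]
tool_rot: [3.139, -0.001, 1.3]
force: [-1.6, -0.4, 5.9]
width: 33.3
gripper_force: 59.0
clock: 13.0
eef_pos: [505.0, 77.4, 156.7]
tool_rot: [-3.141, 0.001, 1.3]
force: [-0.1, -0.4, -1.6]
width: 33.1
gripper_force: 59.8
[505.   77.4 156.7] [-3.141e+00  1.000e-03  1.300e+00] tool delta [-248.6   13.5   82.9] drz -0.0028 13.0 [-0.1 -0.4 -1.6] 33.10823021702428 59.81940719510021
```

In the tool's units: -45 mm is -0.9, -30 mm is -0.6.

```bash
echo '{"increments": [[-0.5,0.03,0,0,0,0,25],[-0.9,0.05,0,0,0,0,25],[-0.9,0.05,0,0,0,0,25],[-0.9,0.05,0,0,0,0,25],[-0.9,0.05,0,0,0,0,25],[-0.6,0.02,0,0,0,0,25],[-0.26,0.02,0,0,0,0,25],[0,0,0,0,0,0,25],[0,0,0,0,0,0,25],[0,0,0,0,0,0,25],[0,0,0,0,0,0,25]]}' | python3 nudge.py >/dev/null; python3 d.py 451.5 -165.8 74; python3 snap.py w9
python3 - <<'E'
from h import *;import json
W=cam('wrist',json.load(open('w9.json')));i=cv2.imread('pics/w9.png')
for c,z,sm in(('red',92,110),('yellow',46,110),('purple',92,60)):
  for x in blobs(i,c,sm,40,150)[0]:print(c,x,plane(W,x[2],z))
cv2.imwrite('pics/v9.png',i[:320,130:390].repeat(2,0)[::1].repeat(2,1)[40:])
E
```

```text
[ 453.  -162.8  157.2] [ 3.142e+00 -1.000e-03  1.304e+00] tool delta [-3.3 -0.7 83.2] drz 0.0008 14.1 [ 0.  -0.2 -1. ] 33.241915040127004 59.812272661765746
[ 453.  -162.8  157.2] [ 3.142e+00 -1.000e-03  1.304e+00] 14.1
red (np.int32(2189), array([230,  57,  50,  54], dtype=int32), array([254.42667885,  83.18684331])) [475.55138671 -79.01239218  92.        ]
red (np.int32(3203), array([447, 179,  65,  86], dtype=int32), array([483.01998127, 213.32500781])) [ 623.35432781 -219.16159267   92.        ]
yellow (np.int32(3968), array([223, 221,  68,  74], dtype=int32), array([256.40675403, 257.83719758])) [ 433.98345944 -236.437283     46.        ]
purple (np.int32(1775), array([231, 124,  47,  48], dtype=int32), array([253.99774648, 147.70760563])) [ 463.42480291 -121.85506406   92.        ]
```

View pics/v9.png

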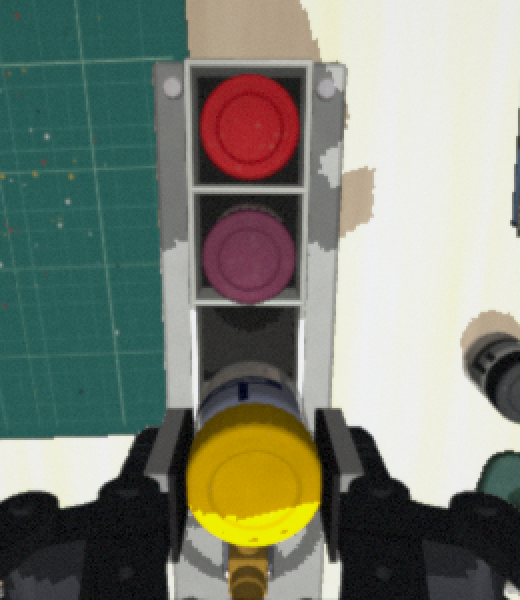

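Red is seated centrally in the far cell. Yellow is above the near cell and needs about (-3,-1) mm.

In the tool's units: 20 mm is 0.4, 15 mm is 0.3.

```bash
echo '{"increments": [[-0.06,-0.02,0.3,0,0,0,25],[0,0,0.4,0,0,0,25],[0,0,0.24,0,0,0,25],[0,0,0.2,0,0,0,25],[0,0,0.16,0,0,0,25],[0,0,0.1,0,0,0,25],[0,0,0.06,0,0,0,25],[0,0,0,0,0,0,25],[0,0,0,0,0,0,25]]}' | python3 nudge.py; python3 d.py 451.4 -165.6 74.6
```

```text
clock: 15.05
eef_pos: [450.9, -167.3, 84.5]
tool_rot: [3.141, 0.0, 1.301]
force: [-0.9, -0.3, -0.8]
width: 33.0
gripper_force: 59.8
[ 450.9 -167.3   84.5] [3.141 0.    1.301] tool delta [ 1.8 -0.   9.9] drz -0.0025 15.05 [-0.9 -0.3 -0.8] 32.958605061841546 59.80931121182948
```

In the tool's units: 3 mm is 0.06, 2 mm is 0.04.

```bash
echo '{"increments": [[0.03,0,0.06,0,0,0,25],[0,0,0.06,0,0,0,25],[0,0,0.04,0,0,0,25],[0,0,0.03,0,0,0,25],[0,0,0.02,0,0,0,25],[0,0,0,0,0,0,25],[0,0,0.014,0,0,0,25],[0,0,0.014,0,0,0,25],[0,0,0.014,0,0,0,25],[0,0,0,0,0,0,25]]}' | python3 nudge.py; python3 d.py 451.4 -165.6 74.6
```

```text
clock: 16.05
eef_pos: [450.9, -165.8, 74.3]
tool_rot: [3.14, 0.002, 1.301]
force: [-7.1, 2.3, 32.9]
width: 32.7
gripper_force: 63.5
[ 450.9 -165.8   74.3] [3.140e+00 2.000e-03 1.301e+00] tool delta [ 0.4  0.4 -0.3] drz -0.0021 16.05 [-7.1  2.3 32.9] 32.67533460090995 63.46778586914297
```

In the tool's units: -45 mm is -0.9, -40 mm is -0.8.

```bash
echo '{"increments": [[0,0,-0.026,0,0,0,25],[0,0,0,0,0,0,25],[0,0,0,0,0,0,38],[0,0,0,0,0,0,44],[0,0,0,0,0,0,56],[0,0,0,0,0,0,60],[0,0,0,0,0,0,60],[0,0,-0.4,0,0,0,60],[0,0,-0.8,0,0,0,60],[0,0,-0.9,0,0,0,60],[-0.4,-0.2,-0.9,0,0,0,60],[-0.8,-0.3,-0.2,0,0,0,60]]}' | python3 nudge.py; echo '{"increments": [[-0.8,-0.3,0,0,0,0,60],[0,0,0,0,0,0,60],[0,0,0,0,0,0,60],[0,0,0,0,0,0,60]]}' | python3 nudge.py; python3 snap.py w10;  echo '{"increments": [[-0.8,-0.2,0,0,0,0,60],[0,0,0,0,0,0,60],[0,0,0,0,0,0,60],[0,0,0,0,0,0,60]]}' | python3 nudge.py >/dev/null; python3 snap.py w11
python3 - <<'E'
from h import *
cv2.imwrite('pics/v10.png',np.hstack([cv2.imread(f'pics/w{i}.png')[:330,130:390] for i in(10,11)]).repeat(1,0))
E
```

```text
clock: 17.25
eef_pos: [415.3, -215.5, 237.2]
tool_rot: [3.132, -0.0, 1.307]
force: [1.3, -1.1, -0.2]
width: 60.1
gripper_force: 0.0
clock: 17.65
eef_pos: [386.5, -250.5, 232.5]
tool_rot: [3.141, -0.001, 1.302]
force: [-0.2, 0.6, -0.9]
width: 59.8
gripper_force: 0.0
[ 386.5 -250.5  232.5] [ 3.141e+00 -1.000e-03  1.302e+00] 17.65
[ 366.5 -285.9  232.6] [ 3.141e+00 -1.000e-03  1.303e+00] 18.1
```

View pics/v10.png

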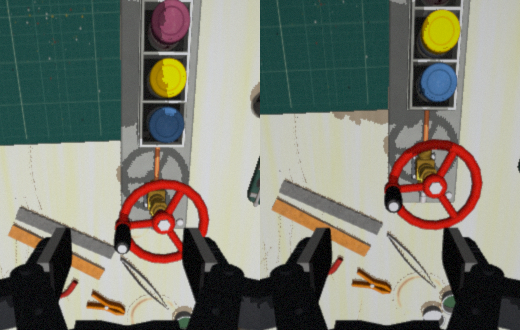

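Yellow is seated in the near cell. The handle shows at about (252,230–250) in w10 and (262,190–210) in w11. I'll measure it.

Run:
```python
from h import *
import json
np.set_printoptions(precision=1,suppress=True)
W={i:cam('wrist',json.load(open(f'w{i}.json'))) for i in(10,11)};E={}
for i,(x0,x1,y0,y1) in {10:(238,266,215,262),11:(246,280,178,222)}.items():
    im=cv2.imread(f'pics/w{i}.png');g=cv2.cvtColor(im,cv2.COLOR_BGR2GRAY);h=cv2.cvtColor(im,cv2.COLOR_BGR2HSV)
    sub=((g<75)&(h[...,1]<120))[y0:y1,x0:x1].astype(np.uint8)
    n,l,st,ce=cv2.connectedComponentsWithStats(sub);k=1+st[1:,4].argmax()
    print(i,st[k]+[x0,y0,0,0,0],ce[k]+[x0,y0])
    for r in range(y0,y1,2):print(r,' '.join(f'{v:3d}' for v in g[r,x0:x1:2]))
    red=blobs(im,'red',110,40,150)[0];print(red)
```

```text
10 [244 226  17  25 196] [251.7 238.4]
215 211 209 212 211 209 163  43  48  45  50  86 162 163 161
217 209 208 209 210 210 152  47  50  43  45  89 157 161 161
219 211 208 210 211 187  50  41  42  49  42  42 100 150 150
221 212 210 211 206  77  21  39  49  35  30  19  62  64  55
223 210 211 208 200  47  47  47  31  30  43  44  48  57  63
225 213 210 211 192  52  22   3   6   1  15  42  50  83  84
227 209 208 211 165  42   3  15  12   4  14  12  63  84  91
229 210 206 212 158  31   8   0  13  10   2  10 106 170 197
231 211 209 210 191  20   4   9  11  13   7  14 111 207 211
233 208 210 210 155  17   0  11   8   1   7  13  80 211 211
235 209 213 210 106   7  10   7  12   5  10   5  53 193 207
237 209 210 209  94   5  13  11   6  13  15  12  34 170 190
239 209 211 205  75   1  14   7   1   9   6  15  18  71 199
241 206 212 205  73  19  16  18  17  24  16  14  25  52 119
243 138 191 203  73  14  41  57  72  39  31   6  30  68  61
245  83  85 120  65  35  71 156 162 133  61  29  39  76  63
247 110 111 105  38  44 172 211 214 208 123  31  56  80  76
249 117 115 120  89  42 195 214 210 213 1
[... 1635 characters left out ...]
8 199 127  31  58 118 201 200
208 197 197 199 196 193  65  63 188 202 201 198  99  38  59  64 171 197
210 197 196 197 200 200 186  77 114 181 182 128  40  68  71  63  62 168
212 200 200 198 196 198 199 188 122 106  94 110  65  76  77  69  60  55
214 198 198 200 200 201 201 198 197 196 194 191  98  78  80  74  67  60
216 198 197 199 199 200 200 197 200 200 197 198 189 115  75  77  76  72
218 179 197 198 199 200 201 199 197 199 198 198 197 190 135  77  76  81
220  88 134 183 196 200 198 195 199 199 201 199 196 199 197 149  88  74
[(np.int32(1713), array([471,  46,  41,  58], dtype=int32), array([493.2,  77.3])), (np.int32(3180), array([255, 139,  97,  91], dtype=int32), array([306.8, 182.6]))]
```

```bash
python3 - <<'E'
from h import *
import json
np.set_printoptions(precision=1,suppress=True)
W={i:cam('wrist',json.load(open(f'w{i}.json'))) for i in(10,11)}
a,b=(252,247),(263,206)
print('top',tri(W[10],a,W[11],b),plane(W[10],a,154),plane(W[11],b,154))
a,b=(251.7,231),(263,192)
print('foot',tri(W[10],a,W[11],b),plane(W[10],a,114),plane(W[11],b,114))
# wheel: ellipse of red rim, outer contour hull, w11
for i in W:
    bl,m=blobs(cv2.imread(f'pics/w{i}.png'),'red',110,40,150)
    m[:, :240]=0;m[:,365:]=0;m[300:]=0
    c=max(cv2.findContours(m,0,2)[0],key=cv2.contourArea);P=np.array([plane(W[i],p[0],107)[:2] for p in c])
    (x,y),r=cv2.minEnclosingCircle(P.astype(np.float32));print('wheel',i,x,y,r)
E
python3 d.py 370 -297 118
```

```text
top (array([ 370. , -299. ,  144.8]), np.float64(0.11312117786159269)) [ 371.5 -294.2  154. ] [ 370.6 -295.6  154. ]
foot (array([ 371.8, -292.1,  126.8]), np.float64(0.7966823786535089)) [ 369.7 -297.7  114. ] [ 371.4 -296.3  114. ]
wheel 10 410.11468505859375 -303.5552673339844 47.97835922241211
wheel 11 410.4325256347656 -303.7773742675781 47.663246154785156
[ 366.5 -285.9  232.7] [ 3.141e+00 -1.000e-03  1.303e+00] tool delta [ -9.8   6.2 114.6] drz 0.0002 18.15 [-0.   0.3 -1. ] 59.90159684323073 0.0
```

Handle about (370.8,-296), axis about (412.5,-303), radius 42 as stated. I'll go down on the handle.

The rows are not in the units I measure in: shifts go in shares of 50 mm and turns go in shares of pi rad. I convert before sending: 30 mm is 0.6, -8.6 mm is -0.172.

```bash
echo '{"increments": [[-0.172,0.136,0.1,0,0,0,60],[0,0,0.6,0,0,0,60],[0,0,0.6,0,0,0,60],[0,0,0,0,0,0,60],[0,0,0,0,0,0,60]]}' | python3 nudge.py >/dev/null; python3 snap.py w12; python3 d.py 370.8 -296 119
python3 - <<'E'
from h import *
cv2.imwrite('pics/v12.png',cv2.imread('pics/w12.png')[170:384,130:390].repeat(2,0).repeat(2,1))
E
```

```text
[ 370.4 -297.2  167.6] [-3.141e+00 -1.000e-03  1.302e+00] 18.65
[ 370.9 -297.6  168.4] [3.14  0.    1.301] tool delta [ 1.5 -0.6 49.4] drz -0.0018 18.7 [-0.2 -0.7 -0.4] 59.96477232108024 0.0
```

View pics/v12.png

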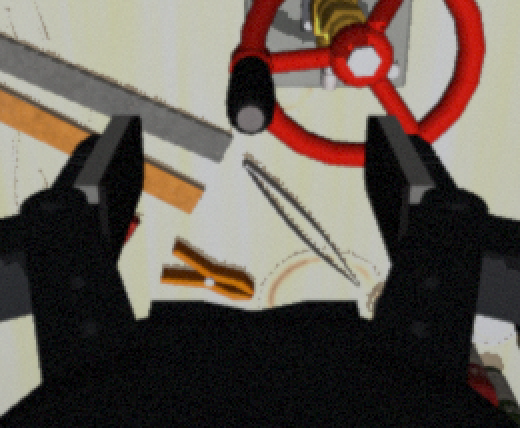

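The handle top is at pixel (254.5,226.5), about 3 mm ahead in tool x and 1 mm in -y. I'll correct this, lower and grip.

In the tool's units: 20 mm is 0.4, 19 mm is 0.38.

```bash
echo '{"increments": [[0.06,-0.02,0.2,0,0,0,60],[0,0,0.4,0,0,0,60],[0,0,0.38,0,0,0,60],[0,0,0,0,0,0,60],[0,0,0,0,0,0,60],[0,0,0,0,0,0,5],[0,0,0,0,0,0,5],[0,0,0,0,0,0,5],[0,0,0,0,0,0,5],[0,0,0,0,0,0,5],[0,0,0,0,0,0,5],[0,0,0,0,0,0,5]]}' | python3 nudge.py; echo '{"increments": [[0,0,0,0,0,0,5],[0,0,0,0,0,0,5],[0,0,0,0,0,0,5]]}' | python3 nudge.py
python3 - <<'E'
from h import *
np.set_printoptions(precision=1,suppress=True)
s=ctrl.read_state();p=s['eef_pos'][:2]
r=R.from_euler('xyz',s['tool_rot']).as_matrix()
for ax in((412.5,-303),(414,-303)):
    v=p-ax;print(np.linalg.norm(v));u=v/np.linalg.norm(v)*42;th=np.arctan2(u[1],u[0]);print('ang',th)
    a=th-np.arange(25)*np.pi/12;P=42*np.c_[np.cos(a),np.sin(a),0*a]
    print((np.diff(P,axis=0)@r)[:,:2].tolist().__repr__()[:0],np.round(np.diff(P,axis=0)@r,1)[:,:2].tolist())
E
```

```text
clock: 19.9
eef_pos: [369.9, -294.5, 119.2]
tool_rot: [3.141, 0.001, 1.3]
force: [-1.0, 1.1, 6.0]
width: 14.7
gripper_force: 58.5
clock: 20.2
eef_pos: [369.9, -294.5, 119.2]
tool_rot: [3.141, 0.001, 1.3]
force: [-0.4, 0.5, 6.2]
width: 14.2
gripper_force: 58.5
43.47016305485266
ang 2.94535468525389
 [[10.9, 0.6], [10.4, 3.4], [9.2, 6.0], [7.3, 8.2], [4.9, 9.8], [2.2, 10.7], [-0.6, 10.9], [-3.4, 10.4], [-6.0, 9.2], [-8.2, 7.3], [-9.8, 4.9], [-10.7, 2.2], [-10.9, -0.6], [-10.4, -3.4], [-9.2, -6.0], [-7.3, -8.2], [-4.9, -9.8], [-2.2, -10.7], [0.6, -10.9], [3.4, -10.4], [6.0, -9.2], [8.2, -7.3], [9.8, -4.9], [10.7, -2.2]]
44.942325284862996
ang 2.9518624349250655
 [[11.0, 0.6], [10.4, 3.4], [9.2, 6.0], [7.4, 8.1], [5.0, 9.8], [2.3, 10.7], [-0.6, 11.0], [-3.4, 10.4], [-6.0, 9.2], [-8.1, 7.4], [-9.8, 5.0], [-10.7, 2.3], [-11.0, -0.6], [-10.4, -3.4], [-9.2, -6.0], [-7.4, -8.1], [-5.0, -9.8], [-2.3, -10.7], [0.6, -11.0], [3.4, -10.4], [6.0, -9.2], [8.1, -7.4], [9.8, -5.0], [10.7, -2.3]]
```

Gripped (14.2, same −2 offset as on the jars). Now turning clockwise by 90° first.

In the tool's units: 10.9 mm is 0.218, 10.7 mm is 0.214.

```bash
echo '{"increments": [[0.218,0.012,0,0,0,0,5],[0.208,0.068,0,0,0,0,5],[0.184,0.12,0,0,0,0,5],[0.146,0.164,0,0,0,0,5],[0.098,0.196,0,0,0,0,5],[0.044,0.214,0,0,0,0,5],[0,0,0,0,0,0,5],[0,0,0,0,0,0,5]]}' | python3 nudge.py
```

```text
clock: 21.0
eef_pos: [420.6, -261.3, 119.0]
tool_rot: [3.138, -0.001, 1.301]
force: [3.3, -0.4, 4.3]
width: 14.8
gripper_force: 58.8
```

```bash
cat > a.py <<'E'
from h import *
import sys
ax=np.array([412.5,-303.]);s=ctrl.read_state();v=s['eef_pos'][:2]-ax
th=np.degrees(np.arctan2(v[1],v[0]));f=s['force'];t=np.array([v[1],-v[0]])/np.linalg.norm(v)
print('ang %.1f r %.1f z %.1f Ftan(cw) %.1f Frad %.1f clock %.2f w %.1f'%(th,np.linalg.norm(v),s['eef_pos'][2],f[:2]@t,f[:2]@v/np.linalg.norm(v),s['clock'],s['width']),s['force'].round(1))
E
echo '{"increments": [[-0.012,0.218,0,0,0,0,5],[-0.068,0.208,0,0,0,0,5],[-0.12,0.184,0,0,0,0,5],[0,0,0,0,0,0,5],[0,0,0,0,0,0,5]]}' | python3 nudge.py >/dev/null; python3 a.py
```

```text
ang 34.8 r 41.4 z 118.9 Ftan(cw) 1.4 Frad 1.2 clock 21.50 w 14.2 [ 1.7 -0.5  3.2]
```

In the tool's units: -9.8 mm is -0.196, -8.2 mm is -0.164.

```bash
echo '{"increments": [[-0.164,0.146,0,0,0,0,5],[-0.196,0.098,0,0,0,0,5],[0,0,0,0,0,0,5],[0,0,0,0,0,0,5]]}' | python3 nudge.py >/dev/null; python3 a.py
```

```text
ang 2.0 r 40.8 z 118.8 Ftan(cw) 3.0 Frad 1.7 clock 21.90 w 14.2 [ 1.8 -3.   2. ]
```

In the tool's units: -10.9 mm is -0.218, -10.7 mm is -0.214.

```bash
sed -i 's/412.5,-303./411.3,-302.3/' a.py; echo '{"increments": [[-0.214,0.044,0,0,0,0,5],[-0.218,-0.012,0,0,0,0,5],[0,0,0,0,0,0,5],[0,0,0,0,0,0,5]]}' | python3 nudge.py >/dev/null; python3 a.py
```

```text
ang -21.1 r 42.1 z 118.7 Ftan(cw) -11.3 Frad 1.5 clock 22.30 w 14.4 [ 5.5 10.   2.6]
```

In the tool's units: -10.4 mm is -0.208, -9.2 mm is -0.184.

```bash
echo '{"increments": [[-0.208,-0.068,0,0,0,0,5],[-0.184,-0.12,0,0,0,0,5],[0,0,0,0,0,0,5],[0,0,0,0,0,0,5]]}' | python3 nudge.py >/dev/null; python3 a.py
```

```text
ang -31.1 r 41.6 z 119.5 Ftan(cw) -37.2 Frad 4.4 clock 22.70 w 14.9 [23.  29.5 -1.1]
```

It hit the stop. The tangential force rose to 37 N while the TCP lagged the command. I'll unload to see whether the handle slipped between the pads.

```bash
echo '{"increments": [[0.184,0.12,0,0,0,0,5],[0,0,0,0,0,0,5],[0,0,0,0,0,0,5]]}' | python3 nudge.py >/dev/null; python3 a.py;echo '{"increments": [[0.104,0.034,0,0,0,0,5],[0,0,0,0,0,0,5],[0,0,0,0,0,0,5]]}' | python3 nudge.py >/dev/null; python3 a.py; python3 snap.py w13
python3 - <<'E'
from h import *
cv2.imwrite('pics/v13.png',cv2.imread('pics/w13.png')[130:384,130:390].repeat(2,0).repeat(2,1))
E
```

```text
ang -26.2 r 42.3 z 119.0 Ftan(cw) -23.6 Frad 3.0 clock 23.00 w 14.8 [13.1 19.8  1.7]
ang -24.5 r 42.3 z 118.9 Ftan(cw) -15.9 Frad 2.5 clock 23.30 w 14.3 [ 8.8 13.4  1.7]
[ 449.8 -319.8  118.9] [ 3.137 -0.008  1.306] 23.3
```

View pics/v13.png

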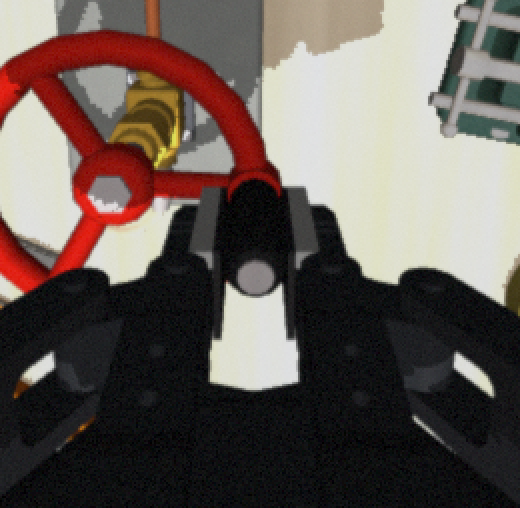

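The handle is still between the pads, its top at pixel (258.5,268.5). It slipped about 5 mm along the pads, so the handle is at -17.7° on the stop with radius 41.8. I'll unload and compute the opening rows.

In the tool's units: 6.5 mm is 0.13.

```bash
echo '{"increments": [[0.13,0,0,0,0,0,5],[0,0,0,0,0,0,5],[0,0,0,0,0,0,5]]}' | python3 nudge.py >/dev/null; python3 a.py
python3 - <<'E'
from h import *
s=ctrl.read_state();print(s['eef_pos'].round(1))
a=np.radians(-17.7)+np.arange(25)*np.pi/12;P=42*np.c_[np.cos(a),np.sin(a),0*a]
r=R.from_euler('xyz',[np.pi,0,1.303]).as_matrix();print(np.round(np.diff(P,axis=0)@r,1)[:,:2].tolist())
h=s['eef_pos'][:2]+5*r[:2,0]-[411.3,-302.3];print(np.degrees(np.arctan2(h[1],h[0])),np.linalg.norm(h))
E
```

```text
ang -22.2 r 42.0 z 119.1 Ftan(cw) -7.5 Frad 5.2 clock 23.65 w 14.1 [7.7 5.  0.6]
[ 450.2 -318.2  119.1]
[[10.9, -1.0], [10.3, -3.8], [9.0, -6.3], [7.0, -8.4], [4.6, -9.9], [1.9, -10.8], [-1.0, -10.9], [-3.8, -10.3], [-6.3, -9.0], [-8.4, -7.0], [-9.9, -4.6], [-10.8, -1.9], [-10.9, 1.0], [-10.3, 3.8], [-9.0, 6.3], [-7.0, 8.4], [-4.6, 9.9], [-1.9, 10.8], [1.0, 10.9], [3.8, 10.3], [6.3, 9.0], [8.4, 7.0], [9.9, 4.6], [10.8, 1.9]]
-15.365961852202453 41.683727946152686
```

In the tool's units: 10.9 mm is 0.218, 3.5 mm is 0.07.

```bash
echo '{"increments": [[0.07,0,0,0,0,0,5],[0.218,-0.02,0,0,0,0,5],[0.206,-0.076,0,0,0,0,5],[0.18,-0.126,0,0,0,0,5],[0.14,-0.168,0,0,0,0,5],[0.092,-0.198,0,0,0,0,5],[0.038,-0.216,-0.01,0,0,0,5],[0,0,0,0,0,0,5],[0,0,0,0,0,0,5]]}' | python3 nudge.py ; python3 a.py
```

```text
clock: 24.55
eef_pos: [418.0, -263.0, 119.0]
tool_rot: [-3.137, 0.001, 1.299]
force: [-1.1, 0.9, 8.0]
width: 14.3
gripper_force: 59.7
ang 80.3 r 39.9 z 119.0 Ftan(cw) -1.2 Frad 0.7 clock 24.55 w 14.3 [-1.1  0.9  8. ]
```

In the tool's units: -10.9 mm is -0.218, -10.8 mm is -0.216.

```bash
echo '{"increments": [[-0.02,-0.218,0,0,0,0,5],[-0.076,-0.206,0,0,0,0,5],[-0.126,-0.18,0,0,0,0,5],[-0.168,-0.14,0,0,0,0,5],[-0.198,-0.092,0,0,0,0,5],[-0.216,-0.038,0,0,0,0,5],[0,0,0,0,0,0,5],[0,0,0,0,0,0,5]]}' | python3 nudge.py ; python3 a.py
```

```text
clock: 25.35
eef_pos: [369.9, -292.1, 119.3]
tool_rot: [3.136, 0.001, 1.299]
force: [7.3, -4.0, -3.0]
width: 14.4
gripper_force: 58.7
ang 166.1 r 42.6 z 119.3 Ftan(cw) -2.1 Frad -8.1 clock 25.35 w 14.4 [ 7.3 -4.  -3. ]
```

In the tool's units: -10.9 mm is -0.218, 10.8 mm is 0.216.

```bash
echo '{"increments": [[-0.218,0.02,0,0,0,0,5],[-0.206,0.076,0,0,0,0,5],[-0.18,0.126,0,0,0,0,5],[-0.14,0.168,0,0,0,0,5],[-0.092,0.198,0,0,0,0,5],[-0.038,0.216,-0.014,0,0,0,5],[0,0,0,0,0,0,5],[0,0,0,0,0,0,5]]}' | python3 nudge.py ; python3 a.py
```

```text
clock: 26.15
eef_pos: [393.4, -343.0, 119.5]
tool_rot: [-3.139, 0.0, 1.3]
force: [-0.6, -1.3, 2.6]
width: 14.1
gripper_force: 59.8
ang -113.7 r 44.5 z 119.5 Ftan(cw) -0.0 Frad 1.5 clock 26.15 w 14.1 [-0.6 -1.3  2.6]
```

The TCP circle fits centre (410.3,-304.5), r 42.1, with all four points within 0.1 mm. Continuing.

In the tool's units: 10.9 mm is 0.218, 10.8 mm is 0.216.

```bash
sed -i 's/411.3,-302.3/410.3,-304.5/' a.py; echo '{"increments": [[0.02,0.218,0,0,0,0,5],[0.076,0.206,0,0,0,0,5],[0.126,0.18,0,0,0,0,5],[0.168,0.14,0,0,0,0,5],[0.198,0.092,0,0,0,0,5],[0.216,0.038,0,0,0,0,5],[0,0,0,0,0,0,5],[0,0,0,0,0,0,5]]}' | python3 nudge.py ; python3 a.py
```

```text
clock: 26.95
eef_pos: [450.7, -315.9, 120.5]
tool_rot: [3.136, -0.001, 1.302]
force: [5.0, -0.4, 3.0]
width: 14.3
gripper_force: 59.6
ang -15.7 r 42.0 z 120.5 Ftan(cw) -1.0 Frad 4.9 clock 26.95 w 14.3 [ 5.  -0.4  3. ]
```

In the tool's units: 10.9 mm is 0.218, -10.8 mm is -0.216.

```bash
echo '{"increments": [[0.218,-0.02,0,0,0,0,5],[0.206,-0.076,0,0,0,0,5],[0.18,-0.126,0,0,0,0,5],[0.14,-0.168,0,0,0,0,5],[0.092,-0.198,0,0,0,0,5],[0.038,-0.216,-0.014,0,0,0,5],[0,0,0,0,0,0,5],[0,0,0,0,0,0,5]]}' | python3 nudge.py ; python3 a.py
```

```text
clock: 27.75
eef_pos: [418.3, -262.8, 120.4]
tool_rot: [-3.137, 0.001, 1.3]
force: [-3.2, -0.6, 8.0]
width: 14.6
gripper_force: 60.1
ang 79.2 r 42.4 z 120.4 Ftan(cw) -3.1 Frad -1.2 clock 27.75 w 14.6 [-3.2 -0.6  8. ]
```

In the tool's units: -10.9 mm is -0.218, -10.8 mm is -0.216.

```bash
echo '{"increments": [[-0.02,-0.218,0,0,0,0,5],[-0.076,-0.206,0,0,0,0,5],[-0.126,-0.18,0,0,0,0,5],[-0.168,-0.14,0,0,0,0,5],[-0.198,-0.092,0,0,0,0,5],[-0.216,-0.038,0,0,0,0,5],[0,0,0,0,0,0,5],[0,0,0,0,0,0,5]]}' | python3 nudge.py ; python3 a.py
```

```text
clock: 28.55
eef_pos: [370.2, -291.3, 120.7]
tool_rot: [3.137, -0.0, 1.3]
force: [5.6, -4.0, -0.9]
width: 14.6
gripper_force: 59.2
ang 161.8 r 42.2 z 120.7 Ftan(cw) -2.0 Frad -6.5 clock 28.55 w 14.6 [ 5.6 -4.  -0.9]
```

In the tool's units: -10.9 mm is -0.218, 10.8 mm is 0.216.

```bash
echo '{"increments": [[-0.218,0.02,0,0,0,0,5],[-0.206,0.076,0,0,0,0,5],[-0.18,0.126,0,0,0,0,5],[-0.14,0.168,0,0,0,0,5],[-0.092,0.198,0,0,0,0,5],[-0.038,0.216,-0.014,0,0,0,5],[0,0,0,0,0,0,5],[0,0,0,0,0,0,5]]}' | python3 nudge.py ; python3 a.py
```

```text
clock: 29.35
eef_pos: [394.2, -343.3, 121.0]
tool_rot: [-3.14, 0.0, 1.3]
force: [0.1, -3.4, 3.9]
width: 14.5
gripper_force: 60.0
ang -112.6 r 42.0 z 121.0 Ftan(cw) -1.4 Frad 3.1 clock 29.35 w 14.5 [ 0.1 -3.4  3.9]
```

In the tool's units: 10.9 mm is 0.218, 10.8 mm is 0.216.

```bash
echo '{"increments": [[0.02,0.218,0,0,0,0,5],[0.076,0.206,0,0,0,0,5],[0.126,0.18,0,0,0,0,5],[0.168,0.14,0,0,0,0,5],[0.198,0.092,0,0,0,0,5],[0.216,0.038,0,0,0,0,5],[0,0,0,0,0,0,5],[0,0,0,0,0,0,5],[0,0,0,0,0,0,5]]}' | python3 nudge.py ; python3 a.py; python3 snap.py w14;  python3 - <<'E'
from h import *;import json
W=cam('wrist',json.load(open('w14.json')));i=cv2.imread('pics/w14.png')
cv2.imwrite('pics/v14.png',i)
t=ctrl.get_image('top')
for c,sm in(('red',110),('yellow',110),('purple',60),('blue',110)):
  for x in blobs(t,c,sm)[0]:print(c,x[0],x[2],plane(cam('top'),x[2],92))
for x in blobs(i,'yellow',110)[0]:print('w',x[2],plane(W,x[2],94))
E
```

```text
clock: 30.25
eef_pos: [450.9, -315.5, 121.9]
tool_rot: [3.136, -0.001, 1.302]
force: [5.7, -0.6, 3.5]
width: 14.3
gripper_force: 59.9
ang -15.2 r 42.1 z 121.9 Ftan(cw) -0.9 Frad 5.6 clock 30.25 w 14.3 [ 5.7 -0.6  3.5]
[ 450.9 -315.5  121.9] [ 3.136e+00 -1.000e-03  1.302e+00] 30.25
red 428 [317.36682243 119.83411215] [ 653.33088537 -250.60453801   92.        ]
red 248 [236.11693548 205.12903226] [473.23337578 -78.90614633  92.        ]
red 548 [347.09671533 237.66058394] [ 404.40859276 -302.07289009   92.        ]
red 59 [400.96610169 319.44067797] [ 243.5541687  -400.09200199   92.        ]
red 47 [391.5106383  331.31914894] [ 221.37851251 -380.23470552   92.        ]
yellow 251 [279.62948207 216.76494024] [ 448.33837984 -167.09009507   92.        ]
purple 247 [257.44534413 210.74898785] [ 461.17557895 -122.22784269   92.        ]
blue 181 [300.88950276 221.82872928] [ 437.518151  -209.9360052   92.       ]
w [184.26045016   3.71382637] [ 448.33485819 -186.6083721    94.        ]
w [213.85 206.72] [ 428.50489053 -298.74787555   94.        ]
w [402.01496259 265.15835411] [ 539.31239278 -373.74603823   94.        ]
w [447.12195122 275.70731707] [ 568.50893465 -390.5435834    94.        ]
```

View pics/v14.png

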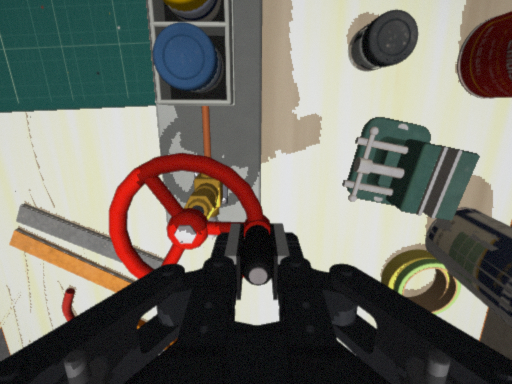

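The handle is held between the pads at (258,275). The TCP is back within about 2° of its stop position after two turns, and the jars are where they belong. Handing in.

```bash
python3 -c "
from cell import ctrl
print(ctrl.finish_job())"
```

```text
the job is handed in; nothing more can be done
None
```

I handed the job in at about 30 s: by my measurements red is in the far cell and yellow in the near one, the valve was shut to its stop and reopened two turns (within about 2°), and the crank handle is still gripped; no verdict came back.

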